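# Put three mixed-up fan parts into their own carriers

### The job

Three fan parts stand in the wrong carriers. Swap them round so that the round motor stands in the middle of the round carrier, the square gearbox in the middle of the square carrier and the long capacitor in the middle of the oblong carrier with its length along the carrier's, setting one of them down on the empty flat pad on the way to make room. Keep the parts upright throughout, and leave the screw dish, the screwdriver and the bottle where they are.

Things in the scene. Friction and masses are not known exactly. Their poses are not given: they have to be found in the camera images.
- motor: round fan motor, plain steel can 50 mm in diameter and 44 mm tall, with a boss (20 mm wide, to 47 mm) and a thin shaft (8 mm wide, to 57 mm) on top, 0.32 kg give or take a third; stands upright, at the start in the oblong carrier. Origin at the centre of its underside, z up along the shaft
- gearbox: square cast aluminium gearbox, 48 x 48 mm and 40 mm tall, with a round boss (22 mm wide, to 44 mm) and a brass stub (10 mm wide, to 52 mm) on top, 0.28 kg give or take a third; stands upright, at the start in the round carrier. Origin at the centre of its underside, z up, x and y square to its sides
- capacitor: white plastic capacitor box, 84 mm long (its x axis), 34 mm wide (its y axis) and 42 mm tall, with two small brass tabs on top (to 50 mm), 0.16 kg give or take a third; at the start in the square carrier. Origin at the centre of its underside, z up
- carrier_round: round black tray fixed to the table, 112 mm across; flat floor 6 mm above the table, inside a low rim 6 mm wide whose top is 12 mm above the table (100 mm across inside). Belongs to the motor. Origin at its centre on the table, z up
- carrier_square: square black tray fixed to the table, 112 x 112 mm; flat floor 6 mm above the table, rim 6 mm wide and 12 mm high (100 x 100 mm inside). Belongs to the gearbox. Origin at its centre on the table, z up, x and y square to its sides
- carrier_oblong: oblong black tray fixed to the table, 116 mm long (its x axis) and 72 mm wide (its y axis); flat floor 6 mm above the table, rim 6 mm wide and 12 mm high (104 x 60 mm inside). Belongs to the capacitor. Origin at its centre on the table, z up
- pad: empty flat grey pad without rim, 110 x 110 mm, 8 mm thick, fixed to the table: the free spot. Origin at its centre on the table, z up
- screw_dish: round open steel dish of screws, 90 mm across, 20 mm tall, standing loose among the carriers; to be left alone. Origin at the centre of its underside
- screwdriver: green in-line power screwdriver lying on the table, 193 mm long, 34 mm thick; to be left alone. Origin under its middle, x towards its bit
- bottle: small bottle, 28 mm in diameter, 70 mm tall, standing loose on the table; to be left alone. Origin at the centre of its underside

How it is judged:
By the outcome, as a careful person would: the job done as asked, in the order asked, and still so for the second after the job is handed in, with the robot touching nothing.
It also fails if it takes over 99 s, if anything falls off the work surface, if the arm or the gripper's body presses on something with over 40 N, if the wrist force passes 120 N, or if a joint passes its speed limit or range.

### The arm

A 6-joint arm with a two-finger parallel gripper is mounted at the origin on the work surface. World frame = base frame: x ahead of the robot, y to its left, z up, the work surface at z = 0. Lengths are in m, angles in rad, forces in N, time in s.
With the tool pointing down it reaches from about 0.25 to 0.725 m from the base axis. Payload 4 kg.
Tool frame: the origin (TCP) lies midway between the tips of the shut fingers; the grasp point (between the pads) lies 19 mm behind it (r.tcp_to_grasp is the distance from the TCP to the grasp point, in m); z points along the fingers, y is the line along which they close (so a half turn about z gives the same grasp; the last joint's range is limited). The gripper opens to 85 mm and grips with 20 to 120 N. Pads are 22 mm wide; open, the fingers measure 114 mm over their backs; the gripper's body (76 mm by 85 mm) begins 54 mm behind the grasp point. The pads swing forward as they close: fully open they stand 13 mm farther back than shut.
Start: joints at [-1.321, 0.241, 0.005, 1.335, 0, 1.571], TCP at [0.124, -0.484, 0.231] pointing down, gripper open.
Joint ranges: [-2.72, 2.72], [-1.05, 1.87], [-1.09, 1.28], [-1.99, 2.15], [-1.42, 1.44], [-3.14, 3.14]. Speed limits (rad/s): [2.79, 2.79, 3.14, 3.14, 3.14, 3.14].

### API

Orientations are given as a unit quaternion [x, y, z, w].
In Python, from cell import r gives the robot as it stands.
- The arm moves only by the shell command python3 nudge.py 'ROWS' [OPENING]. ROWS is rows parted by semicolons, their numbers by spaces, 1 to 10 of them, each of 4 numbers: dx, dy, dz in m, then a turn about the tool's z in rad; each row is the pose to reach, as a shift and turn from the pose commanded when the command began, along the tool's axes at that moment; what a row does not reach only later rows make up. A row lasts 1/8 s, in which the tool goes at most 0.0625 m and 0.188 rad, less where a joint would pass 70% of its speed; a pose out of reach is approached as far as the arm can. OPENING is the finger opening in m, set as the command begins (- or left out keeps the last). The fingers move at their own pace and stop on an object; the grip force is fixed at half the most. Time passes only in rows, so rows that do not move let the fingers close. It prints the time, the measured TCP pose, the force, the opening and the grip force at its end.
- r.state(): the state, without advancing time (a new reading comes with each control period).
- r.camera(name): name is "scene" or "top" or "wrist"; returns the picture (400x640x3 uint8, red, green, blue); there is no depth.
- r.camera_model(name): a dict with "mtx" (3x3 intrinsics, pixels), "xyz" and "attitude" of the camera in the world. Camera axes: x right, y down, z forward; pixel columns grow to the right and rows downward; lengths in m; the calibration is good to about 2 mm. A picture is of the moment at which its call begins: read the wrist's pose just before it. camera_model takes no time and is no camera call; for the wrist camera it gives the pose at the moment of the call.
- r.hand_in(): hands the job in; it is judged then, once.
The state is a dict: "clock": time; "joint_positions": joint angles; "qd": joint speeds; "joint_torque": joint torques, N m; "tcp_pos": TCP position; "eef_rot": TCP orientation; "ft_force": force on the tool from outside, world axes, zero at the start; "ft_torque": the same for the moment, N m; "grip_width": finger opening in m; "grip_force": force on a finger pad.
Only numpy, scipy, OpenCV 4.12 (cv2) and the standard library are available. Lean on these libraries where they do the work, as an engineer would, in place of code of your own. Each camera call takes 0.05 s, during which the arm holds its last target. There are 200 camera calls.

## Working session

There is one attempt and no reset: what is moved stays moved. The work goes in short steps, Python scripts to look and compute and a shell command to move; the robot and the scene stay as the last step left them, time stands still between calls to the robot, and variables do not carry over. Pictures are saved under pics/ and viewed, at most 14 in all, crops included, and the job is handed in when it is done.

```bash
ls; mkdir -p pics
python3 - <<'E'
from cell import r
import cv2,json
s=r.state();print(s['clock'],s['tcp_pos'],s['eef_rot'])
for n in('top','scene'):
    im=r.camera(n);cv2.imwrite(f'pics/{n}0.png',im[...,::-1]);m=r.camera_model(n);print(n,m)
E
```

```text
cell.py
nudge.py
pics
0.0 [ 0.1234259  -0.48386932  0.23041461] [ 9.92212144e-01  1.24555052e-01 -1.44036797e-04 -1.03870599e-03]
top {'mtx': array([[441.55500281,   0.        , 317.34448567],
       [  0.        , 441.55500281, 202.33805533],
       [  0.        ,   0.        ,   1.        ]]), 'xyz': array([ 3.43244805e-01, -5.64714575e-05,  1.23289740e+00]), 'attitude': array([-0.70406311,  0.70425855, -0.05952144,  0.06908137])}
scene {'mtx': array([[418.86938892,   0.        , 321.68886882],
       [  0.        , 418.86938892, 200.78527468],
       [  0.        ,   0.        ,   1.        ]]), 'xyz': array([ 1.06367174, -0.28317925,  0.70922848]), 'attitude': array([ 0.81220967,  0.46424688, -0.1791379 , -0.30446658])}
```

View pics/top0.png

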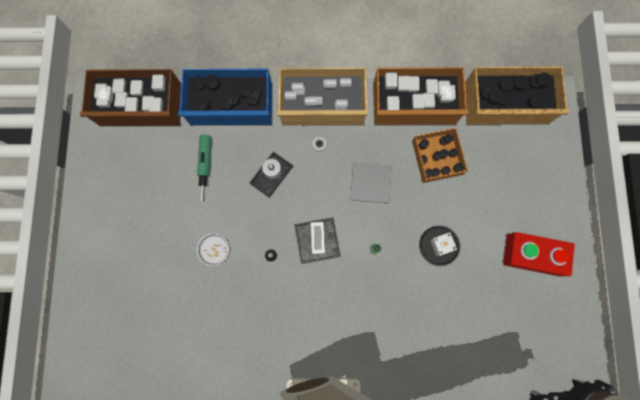

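View pics/scene0.png

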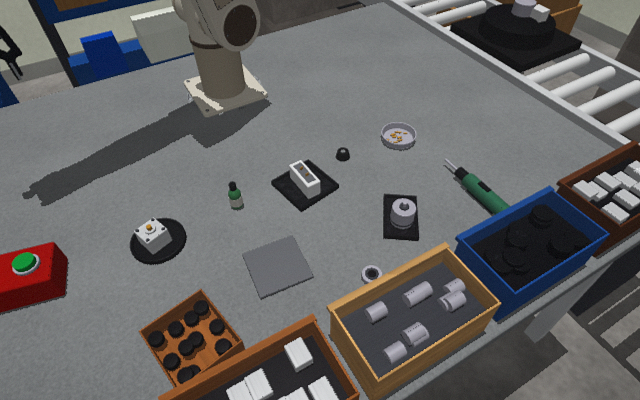

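The top view has +x up and +y left. In it:
- The motor sits in the oblong carrier at about (271,172).
- The capacitor sits in the square carrier at (317,240).
- The gearbox sits in the round carrier at (440,245).
- The pad is at (371,183), the bottle at (375,248), the dish at (213,249) and the screwdriver at (204,165).

The scene view shows the same layout.

```bash
cat > h.py <<'E'
import numpy as np,cv2
from scipy.spatial.transform import Rotation as R
def ray(m,uv,z):
    uv=np.atleast_2d(uv).astype(float)
    d=np.c_[uv,np.ones(len(uv))]@np.linalg.inv(m['mtx']).T@R.from_quat(m['attitude']).as_matrix().T
    o=np.asarray(m['xyz']);return o+d*((z-o[2])/d[:,2])[:,None]
def blobs(mask,m,z,amin=60):
    "contours -> plane z: centre and angle and size of min-area rectangle, mm / deg"
    out=[]
    for c in cv2.findContours(mask.astype(np.uint8),cv2.RETR_EXTERNAL,cv2.CHAIN_APPROX_NONE)[0]:
        if cv2.contourArea(c)<amin: continue
        p=ray(m,c[:,0],z)[:,:2]*1000
        (cx,cy),(w,h),a=cv2.minAreaRect(p.astype(np.float32))
        if w<h: w,h,a=h,w,a-90
        out.append((c[:,0].mean(0).round(),np.round([cx,cy,w,h,a],1)))
    return out
E
python3 - <<'E'
from h import *
from cell import r
m=r.camera_model('top');im=cv2.imread('pics/top0.png').astype(int)
v=im.max(2);s=v-im.min(2)
print(v[183,371],v[245,423],v[175,255],v[225,300],v[210,350],v[237,317],v[240,440],v[170,271],v[183,400])
roi=np.zeros(v.shape,bool);roi[130:280,190:480]=1
print('dark');[print(*b) for b in blobs(roi&(v<85),m,.012)]
print('light');[print(*b) for b in blobs(roi&(v>165),m,.042,30)]
big=cv2.resize(im[125:285,180:490].astype(np.uint8),None,fx=2.5,fy=2.5,interpolation=cv2.INTER_CUBIC);cv2.imwrite('pics/topc.png',big)
w=r.camera_model('wrist');print(w)
E
```

```text
146 61 80 67 153 155 216 144 149
dark
[271. 255.] [420.8 145.6  30.5  27.4 -90. ]
[439. 245.] [ 448.6 -319.6  107.5  104.5   90. ]
[203. 180.] [633.4 342.5  30.2  22.9   2.7]
[437. 171.] [ 657.2 -324.5   66.5   20.9  -82.8]
[272. 174.] [650.3 148.8 112.6  71.8 -35.7]
[446. 154.] [ 709.7 -350.3   77.6   23.8  -79.2]
[447. 139.] [ 754.1 -355.    47.1   24.2  -53.1]
light
[215. 249.] [432.5 293.7  75.9  73.2   2.2]
[444. 244.] [ 449.9 -325.9   48.    47.1  -70.6]
[317. 238.] [466.1  16.2  84.4  33.8   2.9]
[271. 167.] [661.6 145.6  45.1  43.1  89.9]
[436. 155.] [ 692.6 -310.1   97.7   82.    36.4]
[319. 143.] [ 7.323e+02  1.170e+01  3.520e+01  3.380e+01 -1.000e-01]
{'mtx': array([[297.70368909,   0.        , 318.7601675 ],
       [  0.        , 297.70368909, 194.08108065],
       [  0.        ,   0.        ,   1.        ]]), 'xyz': array([ 0.19003572, -0.466388  ,  0.37198963]), 'attitude': array([ 0.78250842, -0.60730694, -0.08467565,  0.10811514])}
```

View pics/topc.png

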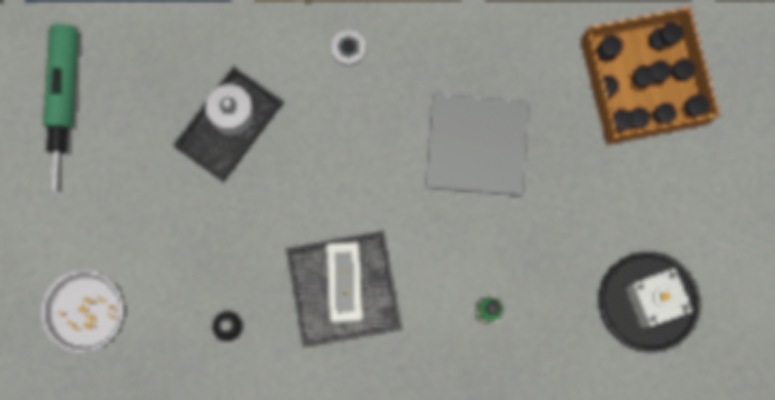

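The crop shows the same layout, and every size agrees with the spec. Next I move to an overview pose and measure more finely with the wrist camera.

```bash
python3 nudge.py '.485 -.376 -.02 .25;.485 -.376 -.02 .25;.485 -.376 -.02 .25;.485 -.376 -.02 .25;.485 -.376 -.02 .25;.485 -.376 -.02 .25;.485 -.376 -.02 .25;.485 -.376 -.02 .25;.485 -.376 -.02 .25;.485 -.376 -.02 .25'
python3 nudge.py '0 0 0 0;0 0 0 0;0 0 0 0'
cat >> h.py <<'E'
def yaw(s):
    x=R.from_quat(s['eef_rot']).as_matrix()[:,0];return np.arctan2(x[1],x[0])
def go(s,x,y,z,yawd=None):
    "print the shift in tool axes from the measured pose to a world pose (m, deg)"
    M=R.from_quat(s['eef_rot']).as_matrix();d=M.T@(np.array([x,y,z])-s['tcp_pos'])
    t=0 if yawd is None else yaw(s)-np.radians(yawd)
    print('go',d.round(4),'turn',round(t,3),'rows',round(max(np.linalg.norm(d)/.0625,abs(t)/.188),1))
E
python3 - <<'E'
from h import *
from cell import r
s=r.state();print(s['clock'],s['tcp_pos'],yaw(s));m=r.camera_model('wrist');print(m)
cv2.imwrite('pics/w1.png',r.camera('wrist')[...,::-1]);np.save('w1.npy',m,allow_pickle=True)
E
```

```text
clock: 1.35
tcp_pos: [0.5015, 0.0018, 0.251]
eef_rot: [1.0, 0.002, -0.0, 0.0]
ft_force: [0.9, -0.3, 0.7]
grip_width: 0.0853
grip_force: 0.0
clock: 1.72
tcp_pos: [0.4998, -0.0013, 0.2512]
eef_rot: [1.0, -0.001, -0.0, 0.0]
ft_force: [-0.4, -0.5, -0.4]
grip_width: 0.0855
grip_force: 0.0
1.725 [ 0.49975677 -0.00134139  0.25124494] -0.0023401665121512327
{'mtx': array([[297.70368909,   0.        , 318.7601675 ],
       [  0.        , 297.70368909, 194.08108065],
       [  0.        ,   0.        ,   1.        ]]), 'xyz': array([ 0.5685035 , -0.00068866,  0.39266192]), 'attitude': array([-0.69981963,  0.70093953,  0.0970586 , -0.09754941])}
```

View pics/w1.png

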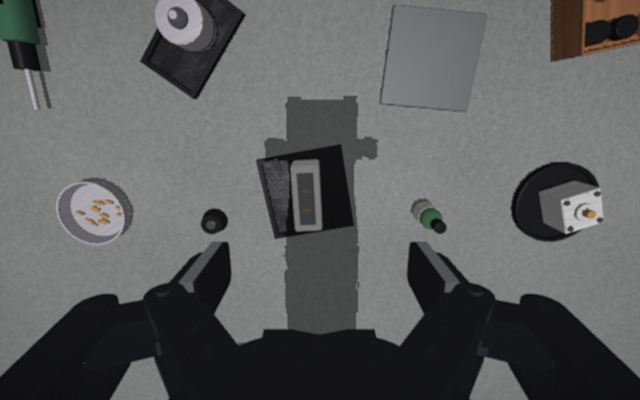

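The wrist view shows all the trays and parts:
- The square carrier's corners are at about (258,158), (342,146), (356,226) and (275,238).
- The pad's corners are at about (393,5), (487,14), (467,111) and (381,103).
- The gearbox top is at (578,210), the capacitor top at (307,195) and the motor at (182,20).

Run:
```python
from h import *
m=np.load('w1.npy',allow_pickle=True).item();im=cv2.imread('pics/w1.png').astype(int);v=im.max(2)
def rep(n,c,z):
    p=ray(m,c,z)[:,:2]*1000;(cx,cy),(w,h),a=cv2.minAreaRect(p.astype(np.float32));print(n,np.round([cx,cy,w,h,a],1))
rep('square',[(258,158),(342,146),(356,226),(275,238)],.012)
rep('pad',[(393,5),(487,14),(467,111),(381,103)],.008)
def msk(lo,hi,x0,y0,x1,y1):
    k=np.zeros(v.shape,bool);k[y0:y1,x0:x1]=1;return k&(v>=lo)&(v<=hi)
print('sat',v[20,160],v[180,310],v[170,345],v[200,560],v[200,580],v[160,160],v[200,370],v[230,600])
for n,a,z in [('round',(0,62,500,150,625,250),.012),('oblong',(0,62,130,0,250,105),.012),('cap',(125,255,285,150,330,240),.048),('gear',(165,255,530,160,615,245),.046),('motor',(150,255,145,0,220,60),.05),('squaredark',(0,45,250,135,365,245),.012)]:
    print(n);[print(*b) for b in blobs(msk(*a),m,z,150)]
g=lambda z:print(z,ray(m,[(432,214)],z))
# bottle & gear stub
print('stub',ray(m,[(589,213)],.058),'shaft',ray(m,[(178,16)],.063),'bottlecap',ray(m,[(438,227)],.07))
```

```text
square [461.8  12.6 112.8 113.1   8.8]
pad [ 624.9 -135.7  109.4  107.5   85.1]
sat 169 62 60 111 193 126 138 127
round
[551. 200.] [ 449.2 -311.5  109.6  105.2   -8.9]
oblong
[196.  44.] [648.5 145.8 114.3  74.9 -36.1]
cap
gear
[583. 210.] [ 448.  -325.3   46.    45.6   19. ]
motor
[179.  19.] [655.6 142.7  46.8  39.4  89.9]
squaredark
[282. 209.] [453.9  39.6 105.   58.6  10.1]
[317. 178.] [462.8  11.4 112.4 101.4  10.3]
stub [[ 0.44971064 -0.3226332   0.058     ]] shaft [[0.65742638 0.13735753 0.063     ]] bottlecap [[ 0.43703892 -0.13950928  0.07      ]]
```

```bash
python3 nudge.py '.157 -.142 .1 0;.157 -.142 .1 0;.157 -.142 .1 0;.157 -.142 .1 0;.157 -.142 .1 0;.157 -.142 .1 0;.157 -.142 .1 0'
python3 - <<'E'
from h import *
from cell import r
s=r.state();print(s['clock'],s['tcp_pos'],yaw(s));m=r.camera_model('wrist')
im=r.camera('wrist')[...,::-1];cv2.imwrite('pics/w2.png',im);np.save('w2.npy',m,allow_pickle=True)
v=im.max(2);k=np.zeros(v.shape,bool);k[:330]=1
print('l');[print(*b) for b in blobs(k&(v>150),m,.05,600)]
print('d');[print(*b) for b in blobs(k&(v<62),m,.012,600)]
E
```

```text
clock: 2.65
tcp_pos: [0.6634, 0.0847, 0.1515]
eef_rot: [0.998, 0.053, -0.003, -0.023]
ft_force: [-0.1, -0.6, 0.3]
grip_width: 0.0855
grip_force: 0.0
2.65 [0.66338461 0.08465929 0.15153068] 0.10640206283289125
l
[251. 191.] [657.2 146.6  47.6  38.   38.8]
[418. 110.] [738.9  20.   33.8  30.9  14.5]
[503.   8.] [815.8 -21.  199.6  14.4 -89.8]
d
[438. 306.] [566.9 -58.9 294.9 105.2 -81.7]
[160. 299.] [484.9 265.4 250.7  95.9 -59.7]
[263. 184.] [651.5 146.5 117.2  70.9 -36.3]
[ 75. 131.] [683.5 331.3 156.7  35.3 -13.2]
[174.   6.] [798.3 239.6 182.3  14.2 -84.7]
```

View pics/w2.png

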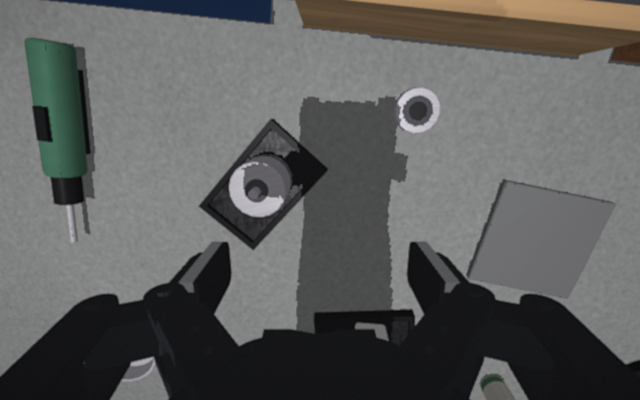

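The motor top is at about (258,186), the oblong carrier is at (263,184), and the pad is at right at (540,240). The arm stopped short of the target, so I check the joints.

```bash
python3 nudge.py '0 0 0 0;0 0 0 0'
python3 - <<'E'
from h import *
from cell import r
s=r.state();print(s['tcp_pos'],yaw(s),s['joint_positions'],s['qd'])
E
```

```text
clock: 2.95
tcp_pos: [0.6636, 0.0848, 0.1522]
eef_rot: [0.998, 0.053, -0.002, -0.023]
ft_force: [0.2, 0.4, 0.4]
grip_width: 0.0856
grip_force: 0.0
[0.66355179 0.08476103 0.15220708] 0.10662822996463302 [0.10634022 0.62153758 0.38235245 1.33307958 0.04565971 3.14130434] [ 0.00042615  0.00546953  0.00039038  0.00010513  0.00099042 -0.00037287]
```
q6 at limit 3.14. So yaw = q1+... start: q1=-1.321, q6=1.571, yaw=14.3°=.25 = q1+q6. Now q1=.106,q6=3.141,yaw .106: yaw=q1+q6-π?? At start -1.321+1.571=0.25 ✓.. now .106+3.141=3.247 vs .106. Hmm so maybe yaw = q1 - q6 + π: start: -1.321-1.571+3.14=.249 ✓; now .106-3.141+3.141=.106 ✓. So q6 = q1 - yaw + π; limit q6<=π → yaw>=q1. Range: yaw in [q1, q1+2π]. So yaw at azimuth 12° must be ≥12°. For symmetric use yaw+π for safety; e.g. yaw= q1+90° → mid ranges. So work with fingers yaw in [q1, q1+360]: choose yaws ~90..180. Start was q6=1.571 → yaw=q1+90°.

Joint 6 is at its limit, which means yaw = q1 − q6 + π. I'll use yaws well above q1, around 100°.

```bash
python3 nudge.py '0 -.03 0 -1.6;0 -.03 0 -1.6;0 -.03 0 -1.6;0 -.03 0 -1.6;0 -.03 0 -1.6;0 -.03 0 -1.6;0 -.03 0 -1.6;0 -.03 0 -1.6;0 -.03 0 -1.6;0 -.03 0 -1.6'
python3 nudge.py '0 0 0 0;0 0 0 0'
```

```bash
cat > look.py <<'E'
from h import *
from cell import r
import sys
s=r.state();print(s['clock'],s['tcp_pos'],'yaw',np.degrees(yaw(s)),s['joint_positions'].round(2));m=r.camera_model('wrist')
im=r.camera('wrist')[...,::-1];cv2.imwrite(f'pics/{sys.argv[1]}.png',im);np.save(sys.argv[1]+'.npy',m,allow_pickle=True)
E
python3 look.py w3
```

```text
clock: 4.2
tcp_pos: [0.6604, 0.1147, 0.1531]
eef_rot: [0.658, 0.753, 0.015, -0.018]
ft_force: [0.4, 0.4, 0.5]
grip_width: 0.0851
grip_force: 0.0
clock: 4.45
tcp_pos: [0.6604, 0.1149, 0.1528]
eef_rot: [0.657, 0.753, 0.015, -0.018]
ft_force: [-1.1, 0.2, 0.0]
grip_width: 0.0855
grip_force: 0.0
4.45 [0.66044052 0.11489323 0.15280045] yaw 97.75685334019418 [0.15 0.62 0.39 1.33 0.05 1.59]
```

View pics/w3.png

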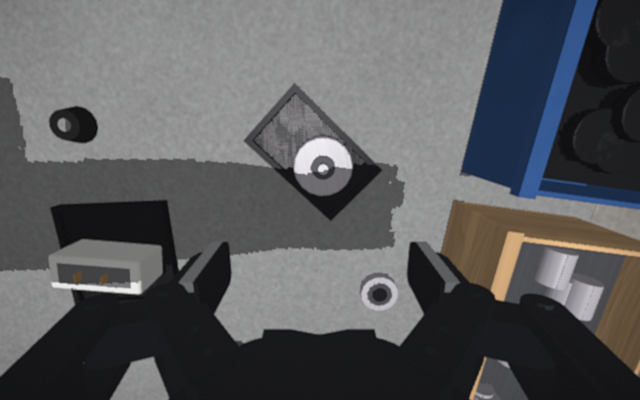

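The motor top is centred at (323,167) with a radius of about 29 px. The oblong carrier's corners are at about (294,84), (382,170), (331,219) and (246,139). The tool carries a 2.6° tilt from the joint limit, which is tolerable.

Run:
```python
from h import *
from cell import r
m=np.load('w3.npy',allow_pickle=True).item()
p=ray(m,[(323.5,167),(294,167),(353,167),(323.5,138),(323.5,196)],.05);print((p*1000).round(1)[:,:2])
q=ray(m,[(294,84),(382,170),(331,219),(246,139)],.012)[:,:2]*1000;print(q.round(1),cv2.minAreaRect(q.astype(np.float32)))
s=r.state();print(R.from_quat(s['eef_rot']).as_matrix()[:,2])
go(s,p[0,0],p[0,1],.075,98);go(s,p[0,0],p[0,1],.018,98)
m=np.load('w2.npy',allow_pickle=True).item();q=ray(m,[(273,120),(326,169),(253,248),(201,207)],.012)[:,:2]*1000;print(q.round(1),cv2.minAreaRect(q.astype(np.float32)))
print('pad w2',cv2.minAreaRect((ray(m,[(504,180),(614,203),(568,297),(470,273)],.008)[:,:2]*1000).astype(np.float32)))
```

```text
[[660.3 143.5]
 [635.9 140.2]
 [684.7 146.9]
 [656.9 167.1]
 [663.7 118.8]]
[[624.5 209.5]
 [717.9 143.1]
 [676.3  87.3]
 [585.4 154.7]] ((651.0808715820312, 148.06314086914062), (69.55440521240234, 114.62103271484375), 54.504268646240234)
[-0.00727206  0.04526539 -0.99894853]
go [0.0248 0.0038 0.079 ] turn -0.004 rows 1.3
go [0.0222 0.0039 0.1359] turn -0.004 rows 2.2
[[717.2 139.9]
 [677.2  86.1]
 [585.  152.4]
 [623.8 207.4]] ((650.778076171875, 146.393798828125), (67.26114654541016, 115.28897857666016), 54.14330291748047)
pad w2 ((627.4745483398438, -133.9024658203125), (110.29012298583984, 106.39888763427734), 84.71282958984375)
```

```bash
python3 nudge.py '.025 .004 .04 0;.025 .004 .079 0;.022 .004 .11 0;.022 .004 .14 0;.022 .004 .14 0;.022 .004 .14 0'
python3 nudge.py '0 0 0 0;0 0 0 0;0 0 0 0;0 0 0 0;0 0 0 0;0 0 0 0;0 0 0 0;0 0 0 0' 0.03
```

```text
clock: 5.25
tcp_pos: [0.6612, 0.1437, 0.015]
eef_rot: [0.657, 0.753, 0.015, -0.017]
ft_force: [-0.1, -0.1, 1.2]
grip_width: 0.0852
grip_force: 0.0
clock: 6.25
tcp_pos: [0.6615, 0.1438, 0.0157]
eef_rot: [0.657, 0.753, 0.016, -0.017]
ft_force: [0.4, -1.0, 6.9]
grip_width: 0.0485
grip_force: 63.0
```

```bash
python3 nudge.py '0 0 -.04 0;0 0 -.08 0;0 0 -.12 0;0 0 -.12 0;0 0 -.12 0'
python3 - <<'E'
from h import *
from cell import r
s=r.state();print(s['tcp_pos'],s['grip_width'],yaw(s))
go(s,.626,-.135,.10);go(s,.626,-.135,.019)
E
```

```text
clock: 6.88
tcp_pos: [0.6604, 0.138, 0.1322]
eef_rot: [0.657, 0.753, 0.014, -0.018]
ft_force: [0.5, -0.1, -2.7]
grip_width: 0.0488
grip_force: 62.7
[0.66035963 0.13798572 0.1322251 ] 0.04875750546168222 1.706968498419699
go [-0.267  -0.071   0.0203] turn 0 rows 4.4
go [-0.2707 -0.0707  0.1012] turn 0 rows 4.8
```

```bash
python3 nudge.py '-.06 -.016 0 0;-.12 -.032 0 0;-.18 -.048 0 0;-.24 -.064 .01 0;-.267 -.071 .02 0;-.269 -.071 .06 0;-.27 -.071 .09 0;-.2707 -.0707 .098 0;-.2707 -.0707 .1 0;-.2707 -.0707 .1005 0'
python3 nudge.py '0 0 0 0;0 0 0.001 0;0 0 .001 0'
```

```text
clock: 8.12
tcp_pos: [0.6281, -0.1347, 0.0219]
eef_rot: [0.657, 0.754, 0.015, -0.017]
ft_force: [0.5, 0.6, -1.6]
grip_width: 0.0483
grip_force: 62.8
clock: 8.5
tcp_pos: [0.6274, -0.1347, 0.0204]
eef_rot: [0.657, 0.753, 0.015, -0.017]
ft_force: [-0.5, -0.3, -2.0]
grip_width: 0.0487
grip_force: 62.8
```

```bash
python3 nudge.py '0 0 .0015 0;0 0 .0015 0;0 0 .0015 0'; python3 nudge.py '0 0 .001 0;0 0 .001 0'
```

```text
clock: 8.88
tcp_pos: [0.6272, -0.1347, 0.0184]
eef_rot: [0.657, 0.753, 0.015, -0.018]
ft_force: [0.8, -0.4, -2.2]
grip_width: 0.0485
grip_force: 62.8
clock: 9.12
tcp_pos: [0.6273, -0.1347, 0.0178]
eef_rot: [0.657, 0.753, 0.015, -0.017]
ft_force: [-0.1, 0.7, 0.2]
grip_width: 0.0489
grip_force: 63.1
```

Contact is beginning, so I open the fingers and lift.

```bash
python3 nudge.py '0 0 0.0005 0;0 0 0 0;0 0 0 0;0 0 0 0;0 0 0 0;0 0 -.02 0;0 0 -.06 0;0 0 -.12 0;0 0 -.15 0;0 0 -.15 0' .085
python3 - <<'E'
from h import *
from cell import r
s=r.state();print(s['tcp_pos'],yaw(s))
go(s,.44,.03,.17,183)
E
```

```text
clock: 10.38
tcp_pos: [0.6304, -0.1421, 0.1712]
eef_rot: [0.657, 0.753, 0.016, -0.014]
ft_force: [-0.2, 0.3, 0.6]
grip_width: 0.085
grip_force: 0.0
[ 0.63040392 -0.14208023  0.17122417] 1.7071744656286032
go [ 0.1961 -0.1653  0.0087] turn -1.487 rows 7.9
```

Run:
```python
from h import *
from cell import r
go(r.state(),.49,.015,.16,183)
```

```text
go [ 0.1741 -0.1179  0.0181] turn -1.487 rows 7.9
```

```bash
python3 nudge.py '.174 -.118 .018 -1.487;.174 -.118 .018 -1.487;.174 -.118 .018 -1.487;.174 -.118 .018 -1.487;.174 -.118 .018 -1.487;.174 -.118 .018 -1.487;.174 -.118 .018 -1.487;.174 -.118 .018 -1.487;.174 -.118 .018 -1.487;.174 -.118 .018 -1.487'
python3 nudge.py '0 0 0 0'; python3 look.py w4
```

```text
clock: 11.62
tcp_pos: [0.4871, 0.0156, 0.1566]
eef_rot: [-0.025, 0.999, 0.023, -0.004]
ft_force: [-0.3, -0.3, 1.3]
grip_width: 0.0853
grip_force: 0.0
clock: 11.75
tcp_pos: [0.4875, 0.0156, 0.1571]
eef_rot: [-0.026, 0.999, 0.023, -0.003]
ft_force: [0.8, -0.2, -1.2]
grip_width: 0.0848
grip_force: 0.0
11.75 [0.48745883 0.01555487 0.15714249] yaw -177.06469186569893 [ 0.    0.27 -0.16  1.15  0.05 -0.05]
```

View pics/w4.png

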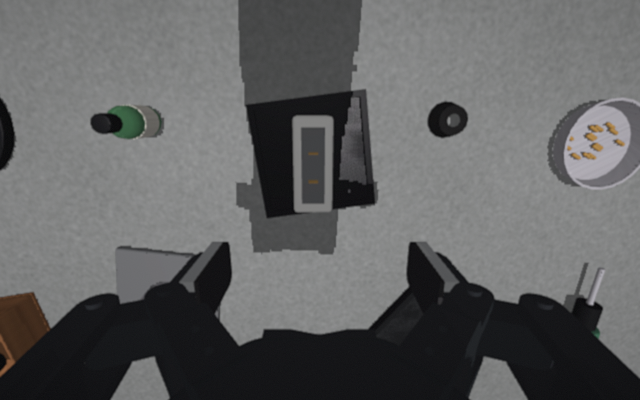

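The capacitor top runs from about (293,116) to (333,211). The square carrier's corners are at about (247,106), (366,90), (376,204) and (267,217).

Run:
```python
from h import *
from cell import r
m=np.load('w4.npy',allow_pickle=True).item();im=cv2.imread('pics/w4.png').astype(int);v=im.max(2)
k=np.zeros(v.shape,bool);k[105:222,280:340]=1;k[:,338:]=0
for t in(80,95,110):
  [print(t,*b) for b in blobs(k&(v>t),m,.048,500)]
print(v[160,297],v[160,285],v[160,345],v[114,310])
sq=cv2.minAreaRect((ray(m,[(247,106),(366,90),(376,204),(267,217)],.012)[:,:2]*1000).astype(np.float32));print(sq)
s=r.state();c=ray(m,[(313,163.5)],.048)[0];print(c)
```

```text
80 [312. 164.] [463.8  14.5  84.4  33.6   3.4]
95 [313. 163.] [463.7  14.5  82.7  33.    2.6]
110 [313. 163.] [463.3  14.7  81.8  32.3   2.8]
130 21 84 38
((461.7701416015625, 17.36479949951172), (110.89447784423828, 111.5962142944336), 10.372079849243164)
[0.46147908 0.01490018 0.048     ]
```

Run:
```python
from h import *
from cell import r
s=r.state()
go(s,.4637,.0145,.08,183);go(s,.4637,.0145,.014,183)
```

```text
go [ 0.0234 -0.0033  0.0773] turn -6.284 rows 33.4
go [ 0.0231 -0.0064  0.1432] turn -6.284 rows 33.4
```

```bash
python3 nudge.py '.0234 -.003 .04 0;.0234 -.0033 .077 0;.0232 -.005 .11 0;.0231 -.0064 .143 0;.0231 -.0064 .143 0;.0231 -.0064 .143 0'
python3 nudge.py '0 0 0 0;0 0 0 0;0 0 0 0;0 0 0 0;0 0 0 0;0 0 0 0;0 0 0 0;0 0 0 0' 0.02
```

```text
clock: 12.55
tcp_pos: [0.4647, 0.0144, 0.0154]
eef_rot: [-0.026, 0.999, 0.023, -0.002]
ft_force: [-0.1, -0.2, 0.1]
grip_width: 0.0849
grip_force: 0.0
clock: 13.55
tcp_pos: [0.4647, 0.0143, 0.0156]
eef_rot: [-0.026, 0.999, 0.023, -0.002]
ft_force: [-0.6, -0.5, 4.9]
grip_width: 0.0331
grip_force: 59.7
```

```bash
python3 nudge.py '0 0 -.04 0;0 0 -.08 0;0 0 -.11 0;0 0 -.11 0;0 0 -.11 0'
python3 - <<'E'
from h import *
from cell import r
s=r.state();print(yaw(s))
go(s,.651,.1475,.08,144.4-360);go(s,.651,.1475,.02,144.4-360)
E
```

```text
clock: 14.18
tcp_pos: [0.4637, 0.0094, 0.1233]
eef_rot: [-0.026, 0.999, 0.023, -0.004]
ft_force: [-1.5, -1.0, -2.5]
grip_width: 0.0333
grip_force: 60.5
-3.0890298517583323
go [-0.1946  0.126   0.0478] turn 0.674 rows 3.8
go [-0.195   0.1232  0.1077] turn 0.674 rows 4.1
```

```bash
python3 nudge.py '-.06 .038 0 .17;-.12 .077 .01 .34;-.18 .116 .02 .5;-.1946 .126 .03 .674;-.1946 .126 .048 .674;-.195 .125 .07 .674;-.195 .124 .09 .674;-.195 .1232 .104 .674;-.195 .1232 .106 .674;-.195 .1232 .1077 .674'
python3 nudge.py '0 0 .0015 0;0 0 .002 0;0 0 .0025 0'
```

```text
clock: 15.42
tcp_pos: [0.6524, 0.1475, 0.0215]
eef_rot: [0.306, 0.952, 0.021, -0.01]
ft_force: [0.6, -0.0, -2.2]
grip_width: 0.0337
grip_force: 60.7
clock: 15.8
tcp_pos: [0.6525, 0.1476, 0.0194]
eef_rot: [0.306, 0.952, 0.021, -0.01]
ft_force: [0.3, 0.2, -2.1]
grip_width: 0.0335
grip_force: 60.7
```

```bash
python3 nudge.py '-.001 0 .001 0;-.0015 0 .0018 0;-.0015 0 .0018 0'; python3 nudge.py '0 0 .001 0;0 0 .001 0';  python3 nudge.py '0 0 .001 0;0 0 .001 0'
```

```text
clock: 16.18
tcp_pos: [0.6533, 0.1467, 0.0169]
eef_rot: [0.306, 0.952, 0.02, -0.011]
ft_force: [-0.3, 0.1, -1.8]
grip_width: 0.0333
grip_force: 60.7
clock: 16.42
tcp_pos: [0.6534, 0.1468, 0.0165]
eef_rot: [0.306, 0.952, 0.02, -0.01]
ft_force: [-1.5, -0.1, 0.8]
grip_width: 0.0332
grip_force: 61.0
clock: 16.68
tcp_pos: [0.6534, 0.1469, 0.0163]
eef_rot: [0.306, 0.952, 0.021, -0.01]
ft_force: [-3.0, -0.4, 5.4]
grip_width: 0.033
grip_force: 61.7
```

```bash
python3 nudge.py '0 0 0 0;0 0 0 0;0 0 0 0;0 0 0 0;0 0 -.02 0;0 0 -.06 0;-.02 0 -.12 0;-.03 0 -.14 0;-.03 0 -.14 0;-.03 0 -.14 0' .055
python3 look.py w5
```

```text
clock: 17.92
tcp_pos: [0.6775, 0.1232, 0.152]
eef_rot: [0.306, 0.952, 0.02, -0.012]
ft_force: [-0.5, -0.4, 0.2]
grip_width: 0.0549
grip_force: 0.0
17.925 [0.67749598 0.12319887 0.15198475] yaw 144.42530153042378 [0.16 0.67 0.46 1.37 0.05 0.78]
```

View pics/w5.png

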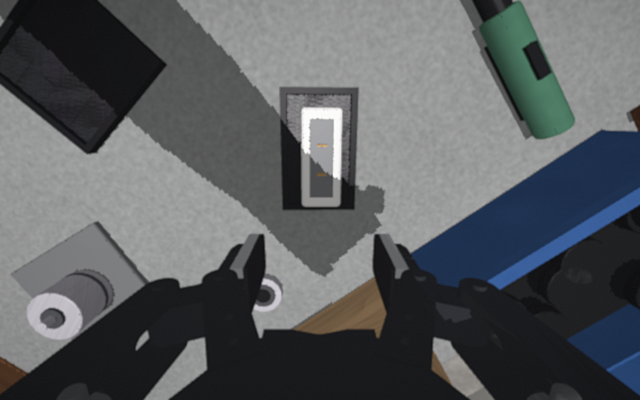

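The capacitor's top spans about (302,107) to (342,207), and the carrier's rim spans about (280,88) to (355,209). I compute the offset between them.

Run:
```python
from h import *
from cell import r
m=np.load('w5.npy',allow_pickle=True).item()
f=lambda c,z:print([np.round(t,1) for t in cv2.minAreaRect((ray(m,c,z)[:,:2]*1000).astype(np.float32))])
f([(302,107),(342,108),(341,207),(302,206)],.048);f([(280,88),(358,88),(355,209),(284,209)],.012)
f([(97,222),(148,285),(13,273)],.008)
s=r.state();print('gear look');go(s,.449,-.29,.16,109)
```

```text
[array([653.9, 148.1]), array([33.8, 82.9]), np.float64(53.6)]
[array([651. , 148.6]), array([ 70.6, 114.4]), np.float64(54.6)]
[array([ 613.8, -130. ]), array([108.8,  81.3]), np.float64(84.4)]
gear look
go [-0.0544 -0.4684 -0.0243] turn 0.619 rows 7.6
```

Run:
```python
from h import *
from cell import r
go(r.state(),.458,-.352,.16,109)
```

```text
go [-0.0978 -0.5135 -0.0272] turn 0.619 rows 8.4
```

```bash
python3 nudge.py '-.098 -.5135 -.027 .619;-.098 -.5135 -.027 .619;-.098 -.5135 -.027 .619;-.098 -.5135 -.027 .619;-.098 -.5135 -.027 .619;-.098 -.5135 -.027 .619;-.098 -.5135 -.027 .619;-.098 -.5135 -.027 .619;-.098 -.5135 -.027 .619;-.098 -.5135 -.027 .619' .085
python3 nudge.py '0 0 0 0;0 0 0 0'; python3 look.py w6
```

```text
clock: 19.23
tcp_pos: [0.4577, -0.3528, 0.1591]
eef_rot: [0.582, 0.813, 0.016, -0.018]
ft_force: [0.3, -0.6, -0.2]
grip_width: 0.085
grip_force: 0.0
clock: 19.48
tcp_pos: [0.46, -0.3507, 0.1605]
eef_rot: [0.58, 0.814, 0.016, -0.017]
ft_force: [0.3, -0.3, -0.4]
grip_width: 0.0848
grip_force: 0.0
19.475 [ 0.46000825 -0.35066507  0.16049565] yaw 109.05881050654614 [-0.67  0.46  0.13  1.28  0.03  0.57]
```

View pics/w6.png

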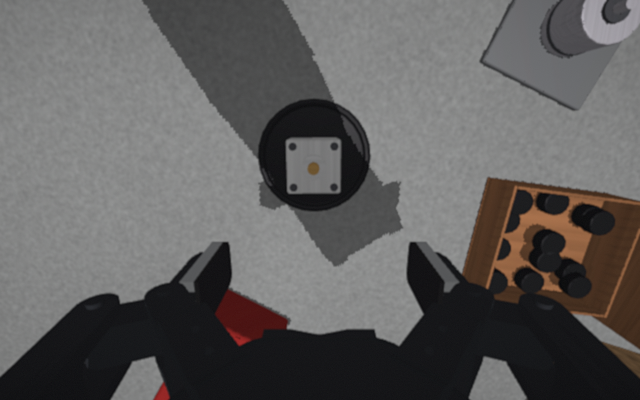

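The gearbox top spans (286,138) to (341,194), square to the tool. The round carrier spans columns 259 to 370 and rows 99 to 211.

Run:
```python
from h import *
from cell import r
m=np.load('w6.npy',allow_pickle=True).item();im=cv2.imread('pics/w6.png').astype(int);v=im.max(2)
k=np.zeros(v.shape,bool);k[125:205,275:352]=1
for t in(95,110):
  [print(t,*b) for b in blobs(k&(v>t),m,.046,500)]
p=ray(m,[(259,155),(370,155),(314,99),(314,211)],.012)[:,:2]*1000;print(p.round(1),p[:2].mean(0),p[2:].mean(0),p.mean(0))
c=ray(m,[(313.5,166)],.046)[0];print(c)
s=r.state()
go(s,c[0],c[1],.08);go(s,c[0],c[1],.014)
```

```text
95 [313. 165.] [ 446.8 -325.5   47.4   46.8  -71. ]
110 [315. 167.] [ 447.  -326.1   45.8   45.5  -70. ]
[[ 394.6 -337.4]
 [ 497.5 -301.9]
 [ 428.5 -270.1]
 [ 464.  -373.9]] [ 446.05070642 -319.62085836] [ 446.27613217 -322.01817632] [ 446.16341929 -320.81951734]
[ 0.44738278 -0.32571834  0.046     ]
go [ 0.0241 -0.0045  0.0819] turn 0 rows 1.4
go [ 0.0211 -0.0049  0.1478] turn 0 rows 2.4
```

```bash
python3 nudge.py '.024 -.0045 .04 0;.024 -.0045 .082 0;.0225 -.0047 .11 0;.021 -.0049 .147 0;.021 -.0049 .147 0;.021 -.0049 .147 0'
python3 nudge.py '0 0 0 0;0 0 0 0;0 0 0 0;0 0 0 0;0 0 0 0;0 0 0 0;0 0 0 0;0 0 0 0' 0.03
python3 nudge.py '0 0 -.04 0;0 0 -.08 0;0 0 -.12 0;0 0 -.14 0;0 0 -.14 0'
python3 - <<'E'
from h import *
from cell import r
s=r.state();print(yaw(s))
go(s,.462,.0155,.1,99.5);go(s,.462,.0155,.02,99.5)
E
```

```text
clock: 20.27
tcp_pos: [0.448, -0.3273, 0.0162]
eef_rot: [0.581, 0.814, 0.016, -0.015]
ft_force: [0.8, -1.0, -0.3]
grip_width: 0.0851
grip_force: 0.0
clock: 21.28
tcp_pos: [0.4482, -0.3281, 0.0167]
eef_rot: [0.581, 0.814, 0.016, -0.015]
ft_force: [0.5, 0.3, 5.7]
grip_width: 0.0473
grip_force: 62.8
clock: 21.9
tcp_pos: [0.4488, -0.3344, 0.1564]
eef_rot: [0.581, 0.813, 0.016, -0.014]
ft_force: [0.2, 0.2, -2.3]
grip_width: 0.0471
grip_force: 63.0
1.9010848634807713
go [0.324  0.1253 0.0714] turn 0.164 rows 5.7
go [0.3206 0.1246 0.1513] turn 0.164 rows 6.0
```

```bash
python3 nudge.py '.055 .021 0 .03;.11 .042 0 .06;.165 .063 0 .1;.22 .084 0 .13;.275 .106 0 .164;.3215 .1253 .02 .164;.3215 .1253 .06 .164;.32 .125 .1 .164;.3185 .1246 .148 .164;.3185 .1246 .1513 .164'
python3 nudge.py '0 0 0 0;0 0 0 0'
python3 nudge.py '0 0 .001 0;0 0 .001 0'
```

```text
clock: 23.15
tcp_pos: [0.4589, 0.0147, 0.016]
eef_rot: [0.646, 0.763, 0.013, -0.02]
ft_force: [-0.7, 0.5, -1.1]
grip_width: 0.0472
grip_force: 65.9
clock: 23.4
tcp_pos: [0.4616, 0.0144, 0.0197]
eef_rot: [0.646, 0.763, 0.015, -0.017]
ft_force: [-0.2, -0.3, -2.1]
grip_width: 0.047
grip_force: 65.9
clock: 23.65
tcp_pos: [0.4618, 0.0146, 0.0187]
eef_rot: [0.646, 0.763, 0.015, -0.017]
ft_force: [0.1, 0.0, -2.4]
grip_width: 0.0471
grip_force: 65.9
```

```bash
python3 nudge.py '-.001 0 .001 0;-.001 0 .0015 0;-.001 0 .0015 0'; python3 nudge.py '0 0 .001 0;0 0 .001 0'
```

```text
clock: 24.02
tcp_pos: [0.4617, 0.0137, 0.0166]
eef_rot: [0.646, 0.763, 0.015, -0.017]
ft_force: [-0.2, -0.2, -2.5]
grip_width: 0.047
grip_force: 65.9
clock: 24.28
tcp_pos: [0.4617, 0.0138, 0.0156]
eef_rot: [0.646, 0.763, 0.015, -0.017]
ft_force: [-0.9, -0.2, -2.8]
grip_width: 0.0472
grip_force: 65.9
```

```bash
python3 nudge.py '0 0 .001 0;0 0 .001 0'; python3 nudge.py '0 0 .001 0;0 0 .001 0'
```

```text
clock: 24.52
tcp_pos: [0.4617, 0.0138, 0.0155]
eef_rot: [0.646, 0.763, 0.015, -0.017]
ft_force: [-2.7, -0.5, 5.2]
grip_width: 0.0473
grip_force: 66.9
clock: 24.78
tcp_pos: [0.4618, 0.0137, 0.0154]
eef_rot: [0.646, 0.763, 0.015, -0.017]
ft_force: [-4.4, -1.2, 15.5]
grip_width: 0.0472
grip_force: 67.9
```

Contact made. I release, lift and look from the -y side.

```bash
python3 nudge.py '0 0 -.001 0;0 0 -.001 0;0 0 -.001 0;0 0 -.001 0;0 0 -.02 0;0 0 -.06 0;-.02 0 -.12 0;-.03 0 -.14 0;-.03 0 -.14 0;-.03 0 -.14 0' .075
python3 look.py w7
```

```text
clock: 26.02
tcp_pos: [0.4666, -0.0217, 0.1507]
eef_rot: [0.646, 0.763, 0.014, -0.019]
ft_force: [-0.5, -0.3, -0.5]
grip_width: 0.0748
grip_force: 0.0
26.025 [ 0.4666314  -0.02171286  0.15072946] yaw 99.52518628054885 [-0.08  0.24 -0.21  1.13  0.04  1.33]
```

View pics/w7.png

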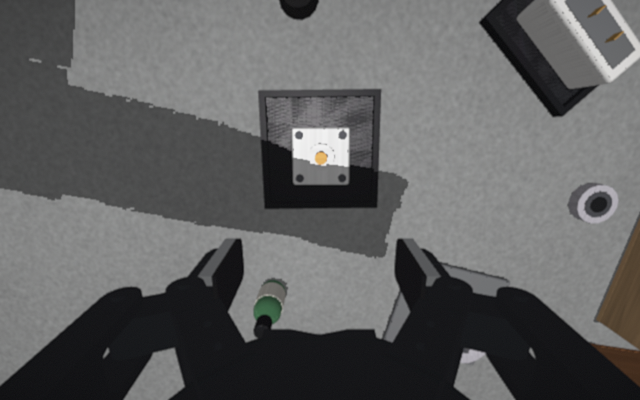

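The gearbox top spans (292,128) to (350,186), and the square carrier's corners are at about (259,90), (381,90), (378,208) and (264,208). It looks centred and square.

Run:
```python
from h import *
from cell import r
m=np.load('w7.npy',allow_pickle=True).item()
f=lambda c,z:print([np.round(t,1) for t in cv2.minAreaRect((ray(m,c,z)[:,:2]*1000).astype(np.float32))])
f([(292,128),(350,128),(350,186),(292,186)],.046);f([(259,90),(381,90),(378,208),(264,208)],.012)
go(r.state(),.632,-.165,.155)
```

```text
[array([462.2,  14.1]), array([49.6, 48.4]), np.float64(9.6)]
[array([462. ,  16.1]), array([112.6, 110.7]), np.float64(9.6)]
go [-0.1685  0.1395 -0.0129] turn 0 rows 3.5
```

```bash
python3 nudge.py '-.1685 .1395 -.013 0;-.1685 .1395 -.013 0;-.1685 .1395 -.013 0;-.1685 .1395 -.013 0;-.1685 .1395 -.013 0;-.1685 .1395 -.013 0;-.1685 .1395 -.013 0;-.1685 .1395 -.013 0' .085
python3 look.py w8
python3 - <<'E'
from h import *
m=np.load('w8.npy',allow_pickle=True).item();v=cv2.imread('pics/w8.png').max(2)
k=np.zeros(v.shape,bool);k[60:290,235:405]=1
for t in(160,175,190):[print(t,*b) for b in blobs(k&(v>t),m,.052,300)]
E
```

```text
clock: 27.08
tcp_pos: [0.6328, -0.1647, 0.1578]
eef_rot: [0.645, 0.764, 0.015, -0.017]
ft_force: [-0.1, -0.3, -0.1]
grip_width: 0.0848
grip_force: 0.0
27.075 [ 0.63281659 -0.1646798   0.15781362] yaw 99.5867668681066 [-0.27  0.6   0.36  1.35  0.04  1.13]
160 [325. 147.] [ 630.6 -118.2   40.    14.5  -14.9]
175 [324. 147.] [ 630.6 -118.2   40.    14.4  -14.9]
190 [325. 146.] [ 630.5 -118.2   39.4   13.8  -14. ]
```

View pics/w8.png

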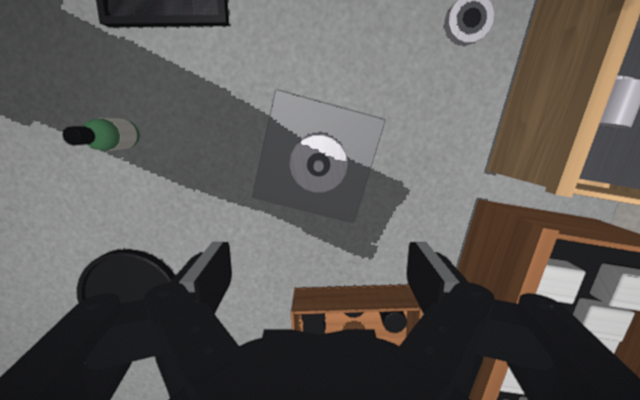

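The motor stands upright on the pad. Its top is centred at (318.5,162.5), with a radius of about 29.5 px.

Run:
```python
from h import *
from cell import r
m=np.load('w8.npy',allow_pickle=True).item()
p=ray(m,[(318.5,162.5),(289,162.5),(348,162.5)],.052);print(p.round(4));c=p[0]
s=r.state();go(s,c[0],c[1],.08);go(s,c[0],c[1],.016)
```

```text
[[ 0.6272 -0.1334  0.052 ]
 [ 0.6027 -0.1376  0.052 ]
 [ 0.6517 -0.1292  0.052 ]]
go [ 0.0284 -0.0005  0.0793] turn 0 rows 1.3
go [ 0.0255 -0.0005  0.1433] turn 0 rows 2.3
```

```bash
python3 nudge.py '.0284 -.0005 .04 0;.0284 -.0005 .079 0;.027 -.0005 .11 0;.0255 -.0005 .1425 0;.0255 -.0005 .1425 0;.0255 -.0005 .1425 0'
python3 nudge.py '0 0 0 0;0 0 0 0;0 0 0 0;0 0 0 0;0 0 0 0;0 0 0 0;0 0 0 0;0 0 0 0' 0.03
python3 nudge.py '0 0 -.04 0;0 0 -.08 0;0 0 -.11 0;0 0 -.11 0;0 0 -.11 0'
python3 - <<'E'
from h import *
from cell import r
s=r.state()
go(s,.447,-.3205,.1);go(s,.447,-.3205,.022)
E
```

```text
clock: 27.88
tcp_pos: [0.6283, -0.1342, 0.0177]
eef_rot: [0.646, 0.763, 0.015, -0.017]
ft_force: [-0.5, -0.3, 0.3]
grip_width: 0.085
grip_force: 0.0
clock: 28.88
tcp_pos: [0.6286, -0.1344, 0.0181]
eef_rot: [0.646, 0.763, 0.016, -0.016]
ft_force: [-1.2, -0.5, 5.7]
grip_width: 0.0488
grip_force: 62.6
clock: 29.5
tcp_pos: [0.6272, -0.1388, 0.1243]
eef_rot: [0.646, 0.763, 0.014, -0.019]
ft_force: [0.3, 0.8, -2.5]
grip_width: 0.0487
grip_force: 62.7
go [-0.1504 -0.2078  0.0177] turn 0 rows 4.1
go [-0.1541 -0.2076  0.0956] turn 0 rows 4.4
```

```bash
python3 nudge.py '-.038 -.052 0 0;-.076 -.104 0 0;-.114 -.156 0 0;-.1504 -.2078 0 0;-.1514 -.2078 .018 0;-.153 -.2076 .05 0;-.155 -.2076 .08 0;-.155 -.2076 .09 0;-.155 -.2076 .0956 0;-.155 -.2076 .0956 0'
python3 nudge.py '0 0 .001 0;0 0 .002 0;0 0 .003 0;0 0 .003 0'
python3 nudge.py '0 0 .001 0;0 0 .001 0'
```

```text
clock: 30.75
tcp_pos: [0.4487, -0.3217, 0.0235]
eef_rot: [0.646, 0.763, 0.015, -0.017]
ft_force: [-0.5, -0.2, -2.5]
grip_width: 0.0487
grip_force: 63.2
clock: 31.25
tcp_pos: [0.4485, -0.3217, 0.0206]
eef_rot: [0.646, 0.763, 0.015, -0.017]
ft_force: [0.1, 0.5, -2.1]
grip_width: 0.0485
grip_force: 63.2
clock: 31.5
tcp_pos: [0.4484, -0.3216, 0.0194]
eef_rot: [0.646, 0.763, 0.015, -0.018]
ft_force: [-0.7, 0.4, -2.4]
grip_width: 0.0483
grip_force: 63.2
```

```bash
python3 nudge.py '0 0 .001 0;0 0 .002 0;0 0 .002 0'; python3 nudge.py '0 0 .001 0;0 0 .001 0'; python3 nudge.py '0 0 .001 0;0 0 .001 0'
```

```text
clock: 31.88
tcp_pos: [0.4483, -0.3214, 0.0173]
eef_rot: [0.646, 0.763, 0.015, -0.018]
ft_force: [0.6, 0.8, -2.8]
grip_width: 0.0485
grip_force: 63.2
clock: 32.12
tcp_pos: [0.4484, -0.3214, 0.0163]
eef_rot: [0.646, 0.763, 0.015, -0.018]
ft_force: [-0.6, 0.2, -2.8]
grip_width: 0.0485
grip_force: 63.2
clock: 32.38
tcp_pos: [0.4485, -0.3215, 0.0161]
eef_rot: [0.646, 0.763, 0.015, -0.017]
ft_force: [-1.7, 1.4, 2.6]
grip_width: 0.0489
grip_force: 63.9
```

```bash
python3 nudge.py '0 0 0 0;0 0 0 0;0 0 0 0;0 0 0 0;0 0 -.02 0;0 0 -.06 0;-.02 0 -.12 0;-.03 0 -.14 0;-.03 0 -.14 0;-.03 0 -.14 0' .08
python3 look.py w9
```

```text
clock: 33.62
tcp_pos: [0.4535, -0.3563, 0.1523]
eef_rot: [0.646, 0.763, 0.015, -0.019]
ft_force: [-0.6, 0.0, -0.7]
grip_width: 0.0799
grip_force: 0.0
33.625 [ 0.45350627 -0.35628385  0.15232092] yaw 99.53028944901243 [-0.68  0.46  0.12  1.26  0.03  0.72]
```

View pics/w9.png

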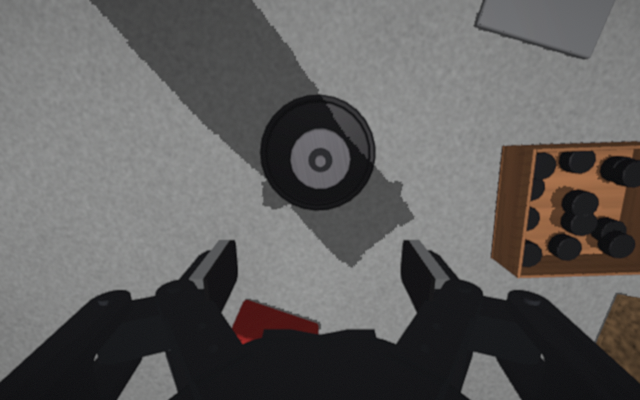

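Run:
```python
from h import *
from cell import r
m=np.load('w9.npy',allow_pickle=True).item()
print(ray(m,[(320.5,158.5)],.05),ray(m,[(261,152.5),(376,152.5),(318.5,95),(318.5,210)],.012).mean(0))
m=r.camera_model('top');im=r.camera('top')[...,::-1];cv2.imwrite('pics/top1.png',im);v=im.max(2).astype(int)
k=np.zeros(v.shape,bool);k[130:280,190:400]=1
print('d');[print(*b) for b in blobs(k&(v<85),m,.012)]
for z in(.046,.048):[print(z,*b) for b in blobs(k&(v>165),m,z,60)]
cv2.imwrite('pics/top1c.png',cv2.resize(im[125:285,180:490],None,fx=2.5,fy=2.5,interpolation=cv2.INTER_CUBIC))
```

```text
[[ 0.44869444 -0.32081752  0.05      ]] [ 0.44689378 -0.32074726  0.012     ]
d
[270. 255.] [420.8 145.6  30.5  27.4 -90. ]
[203. 180.] [633.4 342.5  30.2  22.9   2.7]
[270. 175.] [650.2 149.  112.4  70.9 -35.6]
0.046 [215. 247.] [434.1 292.4  76.4  75.7 -52.2]
0.046 [317. 238.] [463.2  16.4  49.2  48.6   9.5]
0.046 [270. 170.] [654.3 148.7  84.   34.8 -36.5]
0.046 [319. 143.] [731.   13.1  36.5  35.1  89.8]
0.048 [215. 247.] [433.9 291.9  76.3  75.6 -52.2]
0.048 [317. 238.] [463.   16.4  49.2  48.5   9.5]
0.048 [270. 170.] [653.8 148.5  83.9  34.7 -36.5]
0.048 [319. 143.] [730.3  13.1  36.4  35.   89.8]
```

View pics/top1c.png

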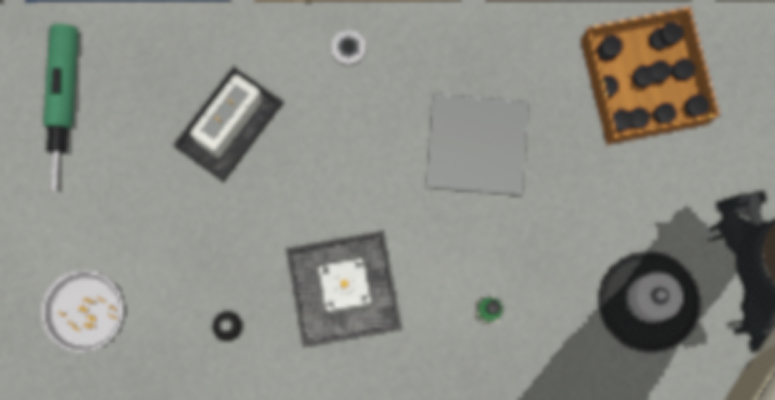

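Both views agree: the motor is within 2 mm of its carrier's centre, the gearbox within 2 mm, and the capacitor within 4 mm and 1° of the carrier's length. The dish, bottle and screwdriver have not moved, and the gripper is clear, so I hand in.

```bash
python3 -c "
from cell import r
print(r.hand_in())"
```

```text
the job is handed in; nothing more can be done
None
```

The job is handed in at about 34 s of the 99 s allowed: the motor, gearbox and capacitor stand in their own carriers, each within about 4 mm of centre (capacitor within 1° of its carrier's length), the motor went by way of the pad, and the dish, screwdriver and bottle stayed where they were.

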